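# Clip the icing rolling pin into its holder

### The job

The muffins are decorated, so put the small white icing rolling pin away: press it down past the orange sprung jaws of the grey holder until it sits fully home in both fork clips with both jaws closed over it, then let go of it. Leave the muffins and the other things on the worktop where they stand.

Things in the scene. Friction and masses are not known exactly. Their poses are not given: they have to be found in the camera images.
- rolling_pin: icing rolling pin lying on the worktop: white round rod, 20 mm diameter, with a green six-sided cap at each end (18 mm long, 30 mm across flats) that keeps it from rolling; 200 mm long over all, 164 mm of bare rod between the caps; about 110 g. Origin: on the axis at mid-length, 15 mm above the worktop at the start. Its y axis runs along the rod; both ends are alike.
- pin_holder: grey holder, fixed: base plate 70 (x) x 160 (y) x 12 mm with two fork clips, each 16 mm wide in y (21 at the hinge), at y = +58 and -58 mm; 95 mm free between them for the fingers. Each has a fixed grey jaw at -x, an orange sprung jaw at +x, a slot 23 mm wide with its floor 35 mm above the worktop, a flared mouth, top at 75 mm. Origin: centre of the underside.
- seat (a point): midway between the forks, 45 mm above the worktop: where the middle of the rod's axis lies when it is home. Axes as the holder's: y along the seated rod, z up, x to the orange jaws. The green caps go outside the forks (14 mm end play each way). Going down, the rod meets the ramps with its axis about 70 mm above the worktop; pushing past takes 5 to 12 N in all.
- jaw_left (a joint): orange sprung jaw of the fork at y = +58 mm, hinged at its foot: angle in rad, 0 closed (held by its spring), grows as the rod pushes it open toward the holder's +x, up to 0.5; about 0.13 lets the rod pass, then it snaps back over the rod.
- jaw_right (a joint): orange sprung jaw of the fork at y = -58 mm: the same.
- timer: red round kitchen timer, 68 mm across, 53 mm tall, a bystander; origin at the centre of its underside.
- jar: spice jar with a red lid, 45 mm across, 106 mm tall, a bystander; origin at the centre of its underside.
- salt_box: small white carton, 38 x 58 x 86 mm, a bystander; origin at the centre of its underside.
- muffin_1: muffin in a white paper case, 69 mm across, 36 mm tall, a bystander; origin at the centre of its underside.
- muffin_2: another muffin in a white paper case, 69 mm across, 36 mm tall, a bystander; origin at the centre of its underside.
- spoon: metal teaspoon, 132 x 26 x 9 mm, a bystander; origin at the centre of its underside, x along it.
There are look-alikes about, which are no part of the job. Leave any brown look-alike of the pin_holder alone.

How it is judged:
By the outcome, as a careful person would: the job done as asked, in the order asked, and still so for the second after the job is handed in, with the robot touching nothing.
It also fails if it takes over 42 s, if anything falls off the work surface, if the arm or the gripper's body presses on something with over 40 N, if the wrist force passes 120 N, or if a joint passes its speed limit or range.

### The arm

A 7-joint arm with a two-finger parallel gripper is mounted at the origin on a cart in front of the work surface, level with it; the furniture and walls round the work are solid. World frame = base frame: x ahead of the robot, y to its left, z up, the work surface at z = 0. Lengths are in mm, angles in rad, forces in N, time in s.
With the tool pointing down it reaches from about 425 to 800 mm from the base axis. Payload 8.3 kg.
Tool frame: the origin (TCP) lies between the finger pads; the fingertips stand 19 mm ahead of it and the grasp point (between the pads) is the TCP; x points along the fingers, y is the direction in which the jaws open and shut, and the axes are right-handed (so a half turn about x gives the same grasp; the last joint's range is limited). The gripper opens to 85 mm and grips with 20 to 120 N. Pads are 22 mm wide; open, the fingers measure 114 mm over their backs; the gripper's body (76 mm by 85 mm) begins 54 mm behind the grasp point. The pads swing forward as they close: fully open they stand 13 mm farther back than shut.
Start: joints at [-1.19, 0.383, 0.016, 1.37, -0.006, 1.388, -0.046], TCP at [268.306, 564.459, 217.179] pointing down, gripper open.
Joint ranges: [-2.95, 2.95], [-0.25, 2.06], [-1.52, 1.56], [0.18, 2.33], [-1.44, 4.58], [0.02, 2.06], [-3.01, 3.01]. Speed limits (rad/s): [2.39, 2.39, 3.01, 3.01, 3.14, 3.14, 3.14].

### API

Orientations are given as a unit quaternion [w, x, y, z].
In Python, from rig import ctrl, imaging gives the robot as it stands.
- The arm moves only by the tool apply_moves, never from a script. Its argument "increments" is text: rows parted by semicolons, each of 7 numbers parted by spaces: the shift along the tool's x, y, z in cm, then the turn, a rotation vector about the tool's x, y, z in degrees, then the gripper's target within -1 to 1 (shut at 1, half-way at 0, fully open at -1). A call has 1 to 12 rows; each row shifts and turns the commanded pose from where the row before left it, along the tool's axes as they then stand; what a row does not reach is not made up. A row lasts 1/12 s, in which the tool goes at most 41.7 mm and 7.16 degrees, less where a joint would pass 70% of its speed; a pose out of reach is approached as far as the arm can. A call is refused whole if a number of a shift passes 4.17 or a number of a turn 7.16, either way. A call with a gripper value outside its range is refused whole. The fingers move at their own pace and stop on an object; "squeeze" is the grip in N (left out, the last holds). Time passes only in rows, so rows that do not move let the fingers close. It gives the time, the measured TCP pose, the force and the opening at its end, in the units of the state.
- ctrl.read_state(): the state, without advancing time (a new reading comes with each control period).
- imaging.get_image(name): name is "side" or "top"; returns a dict with "pixels" (384x512x3 uint8, red, green, blue), "range_z" (384x512 float32, mm along the optical axis (not along the pixel's ray), 0 where there is no reading), "camera_matrix" (3x3 intrinsics, pixels), "k1" (the pictures are not rectified: a ray, as slopes to the right and down, at radius r is drawn at 1 + k1 r^2 times it, then the intrinsics apply), "world_from_camera" (4x4, takes a point from camera to world coordinates). Camera axes: x right, y down, z forward; pixel columns grow to the right and rows downward; lengths in mm; the calibration is good to about 2 mm. A picture is of the moment at which its call begins.
- ctrl.sign_off(): hands the job in, once; it reports no verdict.
The state is a dict: "time": time; "joint_pos": joint angles; "dq": joint speeds; "effort": joint torques, N m; "tool_pos": TCP position; "tool_rot": TCP orientation; "force": force on the tool from outside, world axes, zero at the start; "torque": the same for the moment, N m; "finger_gap": opening from 0.0 (shut) to 1.0 (fully open).
Only numpy, scipy, OpenCV 4.12 (cv2) and the standard library are available. Lean on these libraries where they do the work, as an engineer would, in place of code of your own. Each camera call takes 0.05 s, during which the arm holds its last target.

## Working session

There is one attempt and no reset: what is moved stays moved. The work goes in short steps, Python scripts to look and compute and a tool call to move; the robot and the scene stay as the last step left them, time stands still between calls to the robot, and variables do not carry over. Pictures are saved under pics/ and viewed, and the job is handed in when it is done.

Besides the shell and the picture viewer there is one more tool, called after "Request:" as name(argument=value, ...) on one line, values as JSON. apply_moves: Moves the arm, as the interface text tells. Its arguments: {"type":"object","properties":{"increments":{"type":"string"},"squeeze":{"type":"number"}},"required":["increments"]}

```bash
ls; mkdir -p pics
cat > h.py <<'E'
import numpy as np, cv2
from rig import ctrl, imaging
def get(n):
    d=imaging.get_image(n); np.savez('last_%s.npz'%n,**{k:np.array(v) for k,v in d.items()}); return d
def load(n): return dict(np.load('last_%s.npz'%n))
def cloud(d):
    K=np.array(d['camera_matrix']);k1=float(d['k1']);h,w=d['range_z'].shape
    u,v=np.meshgrid(np.arange(w),np.arange(h))
    p=np.stack([u,v],-1).reshape(-1,1,2).astype(np.float64)
    s=cv2.undistortPoints(p,K,np.array([k1,0,0,0,0.]),None,None).reshape(h,w,2)
    z=d['range_z'].astype(float)
    P=np.stack([s[...,0]*z,s[...,1]*z,z],-1);T=np.array(d['world_from_camera'])
    W=P@T[:3,:3].T+T[:3,3]; W[z==0]=np.nan
    return W
def save(px,name): cv2.imwrite('pics/'+name,cv2.cvtColor(px,cv2.COLOR_RGB2BGR))
E
python3 - <<'E'
from h import *
for n in ('side','top'):
    d=get(n); save(d['pixels'],n+'0.png'); print(n,d['k1'],np.round(d['world_from_camera'],2).tolist())
print(ctrl.read_state())
E
```

```text
pics
side 0.006173697822770708 [[0.54, -0.74, 0.4, -175.74], [-0.84, -0.48, 0.25, -321.56], [0.01, -0.47, -0.88, 1420.86], [0.0, 0.0, 0.0, 1.0]]
top -0.052794572887272816 [[-0.01, -1.0, 0.06, 381.11], [-1.0, 0.01, 0.01, 39.07], [-0.01, -0.06, -1.0, 1540.64], [0.0, 0.0, 0.0, 1.0]]
{'time': 0.1, 'joint_pos': array([-1.18987397,  0.38419503,  0.01636965,  1.37107522, -0.00629937,
        1.38818346, -0.04649683]), 'dq': array([-0.00135356, -0.00038854,  0.0007191 , -0.00175052, -0.00077763,
        0.00021212, -0.0006275 ]), 'effort': array([ 3.11220021e-03, -6.29129076e+01,  8.47244002e-01, -3.72751951e+01,
        1.67247921e-02,  1.05183228e-02, -4.04663763e-05]), 'tool_pos': array([268.12674617, 564.0260091 , 216.24146407]), 'tool_rot': array([ 0.68964117,  0.15497853,  0.68990445, -0.1562324 ]), 'force': array([-0.12873591,  0.06929807,  1.47266089]), 'torque': array([ 0.0018185 , -0.04054384,  0.00932358]), 'finger_gap': 1.0004400841179821}
```

View pics/side0.png

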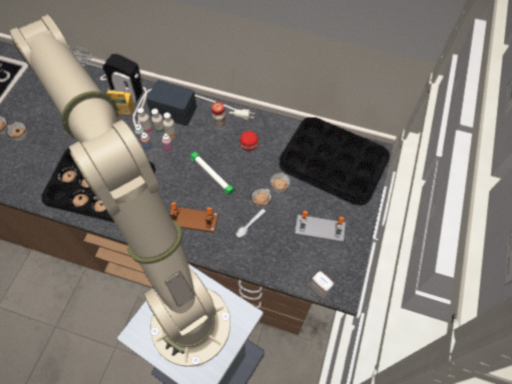

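View pics/top0.png

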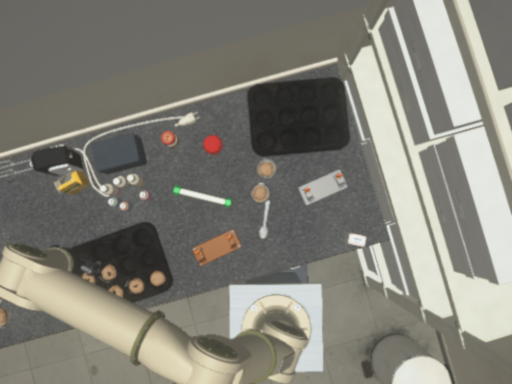

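The side view shows the pin at about (211,172), the grey holder at (320,228) and the brown look-alike at (195,217). In the top view these are at (202,196), (323,187) and (216,247). There is only one pin with green caps. The grey holder fits the description and the brown one must be left alone. I'll confirm with enlarged crops and measure.

Run:
```python
from h import *
dt=load('top');ds=load('side')
a=cv2.resize(dt['pixels'][160:230,160:360],None,fx=4,fy=4,interpolation=cv2.INTER_CUBIC)
b=cv2.resize(ds['pixels'][140:250,180:360],None,fx=4,fy=4,interpolation=cv2.INTER_CUBIC)[:, :800]
a2=np.zeros((a.shape[0],800,3),np.uint8);a2[:,:a.shape[1]]=a[:,:800]
save(a2,'cropt.png');save(b,'crops.png')
for n,d in(('top',dt),('side',ds)):
    W=cloud(d);px=d['pixels'].astype(int);r,g,b=px[...,0],px[...,1],px[...,2]
    green=((g-r>50)&(g-b>30)).astype(np.uint8)
    nn,l,st,c=cv2.connectedComponentsWithStats(green)
    for i in range(1,nn):
        if st[i,4]>5:
            print(n,'green',st[i,4],np.round(c[i]),np.round(np.nanmedian(W[l==i],0),1), np.round(np.nanmax(W[l==i],0),1))
    org=((r-g>60)&(r-b>80)&(g>40)).astype(np.uint8)
    nn,l,st,c=cv2.connectedComponentsWithStats(org)
    for i in range(1,nn):
        if st[i,4]>5:
            print(n,'org',st[i,4],np.round(c[i]),np.round(np.nanmedian(W[l==i],0),1),np.round(np.nanmax(W[l==i],0),1),px[l==i].mean(0).round())
    # table plane
    m=(abs(W[...,2])<15)&(W[...,0]>350)&(W[...,0]<800)&(abs(W[...,1])<300)
    print(n,'table z',np.median(W[m][:,2]), np.linalg.lstsq(np.c_[W[m][:,:2],np.ones(m.sum())],W[m][:,2],rcond=None)[0])
```

```text
top green 49 [176. 190.] [475.2 333.8  29.7] [489.8 350.4  37.6]
top green 47 [228. 202.] [431.7 157.6  29.3] [445.8 167.4  35.8]
top org 109 [167. 137.] [644.2 347.9 108.1] [665.1 365.8 115.7] [189. 109.  88.]
top org 254 [212. 144.] [628.1 207.4  50.5] [659.8 240.1  62.5] [188.  63.  57.]
top org 10 [339. 175.] [ 514.6 -215.8   71.1] [ 518.2 -208.    77.3] [194. 116.  72.]
top org 8 [307. 189.] [ 469.4 -108.4   72.5] [ 473.1 -104.    81.7] [192. 116.  73.]
top org 17 [228. 237.] [314.7 154.2  67.9] [318.6 166.   80.7] [191. 114.  62.]
top org 18 [197. 252.] [266.3 258.4  70.9] [271.4 276.7  87.1] [187. 110.  57.]
top table z 1.893268841783538 [-6.65980349e-04 -1.49211371e-03  2.55527216e+00]
side green 47 [194. 155.] [470.2 331.7  27.3] [490.  342.2  35.7]
side green 57 [228. 189.] [426.4 155.4  24.4] [445.7 168.1  33.6]
side org 97 [217. 107.] [642.2 345.3 105.5] [665.5 369.5 110.8] [195. 107.  86.]
side org 213 [249. 138.] [623.7 203.4  47. ] [687.5 234.5  58.9] [192.  54.  49.]
side org 30 [174. 206.] [264.4 254.3  64.6] [297.8 295.5  75.6] [172.  92.  44.]
side org 36 [209. 211.] [311.8 150.9  60.4] [347.3 180.8  75.8] [173.  93.  46.]
side org 27 [304. 214.] [ 465.9 -111.7   66.9] [511.  -97.9  77.2] [179.  98.  51.]
side org 27 [341. 220.] [ 512.4 -217.1   66.1] [ 556.8 -211.5   78.7] [181.  97.  48.]
side table z -0.10634562715847551 [-0.00101425 -0.00279771  0.89116188]
```

View pics/cropt.png

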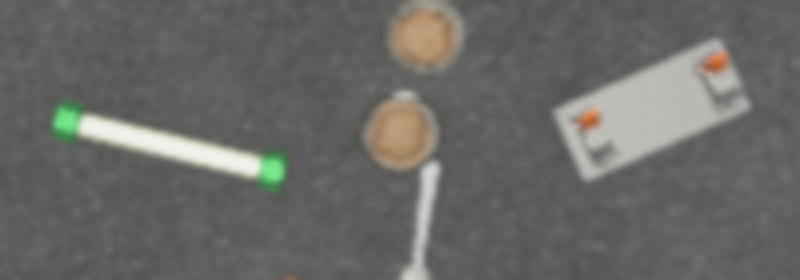

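View pics/crops.png

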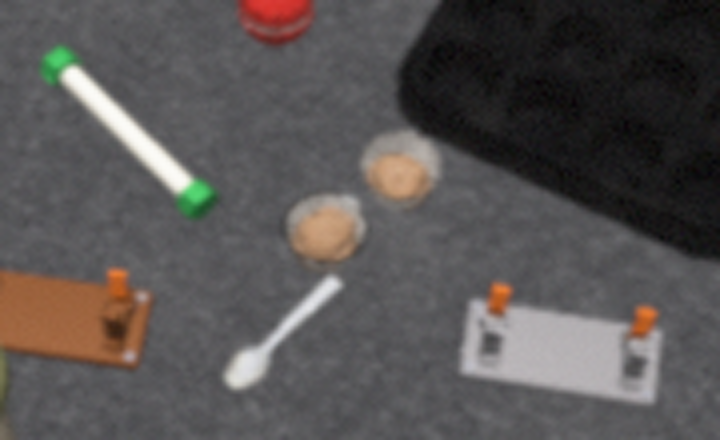

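The crops confirm both objects. The green-capped white rod is the only pin, and the grey plate has its two orange jaws on the far (+x) side. Next I'll measure them precisely by intersecting rays with planes at known heights.

```bash
cat >> h.py <<'E'
def ray(d,uv,z):
    K=np.array(d['camera_matrix']);T=np.array(d['world_from_camera'])
    s=cv2.undistortPoints(np.asarray(uv,float).reshape(-1,1,2),K,np.array([float(d['k1']),0,0,0,0.]),None,None).reshape(-1,2)
    D=np.c_[s,np.ones(len(s))]@T[:3,:3].T;o=T[:3,3]
    return (o+D*((z-o[2])/D[:,2])[:,None])[:,:2]
def pin(d,z=15,roi=None):
    px=d['pixels'].astype(int);r,g,b=px[...,0],px[...,1],px[...,2]
    m=((g-r>40)&(g-b>25)).astype(np.uint8)
    nn,l,st,c=cv2.connectedComponentsWithStats(m)
    i=np.argsort(-st[1:,4])[:2]+1
    p=ray(d,c[i],z)
    return p[np.argsort(-p[:,1])],st[i,4]
E
python3 - <<'E'
from h import *
for n,roi in(('top',(298,352,165,208)),('side',(292,350,205,245))):
    d=load(n);p,_=pin(d);m=p.mean(0);v=p[0]-p[1]
    print(n,'pin',p.round(1).tolist(),'mid',m.round(1),'len',np.linalg.norm(v).round(1),'yaw',np.degrees(np.arctan2(-v[0],v[1])).round(2))
    px=d['pixels'].astype(int);W=cloud(d)
    x0,x1,y0,y1=roi
    gray=np.zeros(px.shape[:2],np.uint8)
    sub=px[y0:y1,x0:x1]
    gray[y0:y1,x0:x1]=(sub.min(2)>110)
    gray=cv2.morphologyEx(gray,cv2.MORPH_CLOSE,np.ones((5,5),np.uint8))
    nn,l,st,c=cv2.connectedComponentsWithStats(gray);i=1+np.argmax(st[1:,4])
    print(st[i])
    cs,_=cv2.findContours((l==i).astype(np.uint8),cv2.RETR_EXTERNAL,cv2.CHAIN_APPROX_NONE)
    P=ray(d,cs[0].reshape(-1,2),12).astype(np.float32)
    (cx,cy),(w,h),a=cv2.minAreaRect(P);print('rect',cx,cy,w,h,a)
    vis=cv2.resize(d['pixels'][y0:y1,x0:x1]*1,None,fx=10,fy=10,interpolation=cv2.INTER_CUBIC)
    q=(cs[0].reshape(-1,2)-[x0,y0])*10+5
    cv2.polylines(vis,[q.astype(np.int32)],True,(255,0,0))
    save(vis,'hold_%s.png'%n)
E
```

```text
top pin [[476.4, 336.2], [431.9, 158.5]] mid [454.1 247.4] len 183.2 yaw -14.07
[298 169  50  37 983]
rect 479.8320617675781 -168.3953857421875 72.68661499023438 162.94967651367188 23.07744026184082
side pin [[477.3, 337.3], [432.5, 158.6]] mid [454.9 247.9] len 184.3 yaw -14.07
[295 214  51  27 970]
rect 479.42169189453125 -169.91220092773438 71.73860931396484 161.43043518066406 22.84657096862793
```

Run:
```python
import cv2,numpy as np
a=cv2.imread('pics/hold_top.png');b=cv2.imread('pics/hold_side.png');print(a.shape,b.shape)
```

```text
(430, 540, 3) (400, 580, 3)
```

View pics/hold_top.png

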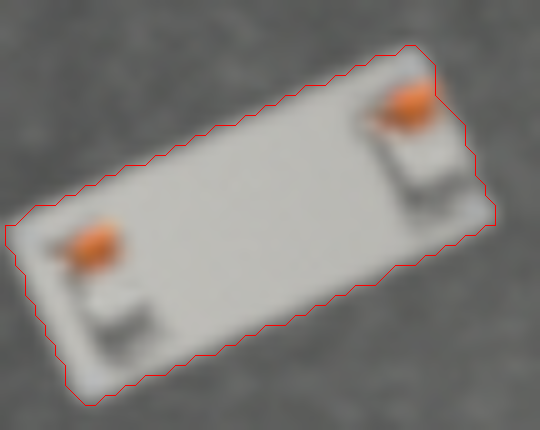

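View pics/hold_side.png

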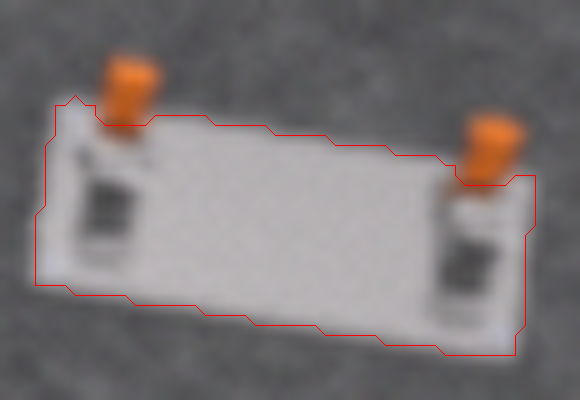

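Both cameras agree: pin middle ≈ (454.5, 247.6) with yaw −14.1°, holder ≈ (479.6, −169.1) with yaw 22.9°. Now I'll plan the approach to the pin.

```bash
cat >> h.py <<'E'
from scipy.spatial.transform import Rotation as R
def rot(s): q=np.array(s['tool_rot']);return R.from_quat([q[1],q[2],q[3],q[0]])
def down(yaw,cur):
    # tool x down, tool y along holder/pin x-axis (+-), nearest to current
    c=[]
    for s in(1,-1):
        y=s*np.array([np.cos(yaw),np.sin(yaw),0]);x=np.array([0,0,-1.]);c.append(R.from_matrix(np.c_[x,y,np.cross(x,y)]))
    return min(c,key=lambda q:(cur.inv()*q).magnitude())
def plan(p1,yawdeg,N,s=None,dec=2):
    s=s or ctrl.read_state();q=rot(s);p=np.array(s['tool_pos'],float);q1=down(np.radians(yawdeg),q)
    print('t',round(s['time'],2),'pos',p.round(1),'F',np.round(s['force'],1),'gap',round(s['finger_gap'],3),'j',np.round(s['joint_pos'],2))
    rv=(q.inv()*q1).as_rotvec();print('relrot deg',np.degrees(rv).round(2),'dist',np.linalg.norm(p1-p).round(1),'d',(p1-p).round(1))
    for i in range(N):
        sh=q.inv().apply((np.array(p1)-p)/(N-i)).round(1)/10
        w=((q.inv()*q1).as_rotvec(degrees=True)/(N-i)).round(1)
        print(*np.round(sh,2),*w,end=' G; ')
        p=p+q.apply(sh*10);q=q*R.from_rotvec(w,degrees=True)
    print()
E
python3 - <<'E'
from h import *
s=ctrl.read_state();print(rot(s).as_matrix().round(3).tolist())
plan(np.array([454.5,247.6,110]),-14.07,16)
E
```

```text
[[-0.001, 0.429, 0.903], [-0.002, 0.903, -0.429], [-1.0, -0.002, 0.0]]
t 0.1 pos [268.1 564.  216.2] F [-0.1  0.1  1.5] gap 1.0 j [-1.19  0.38  0.02  1.37 -0.01  1.39 -0.05]
relrot deg [7.864e+01 7.000e-02 9.000e-02] dist 382.3 d [ 186.4 -316.4 -106.2]
0.67 -1.28 1.9 4.9 0.0 0.0 G; 0.67 -1.12 2.0 4.9 0.0 0.0 G; 0.67 -0.94 2.09 4.9 0.0 0.0 G; 0.67 -0.76 2.17 4.9 0.0 0.0 G; 0.67 -0.57 2.22 4.9 0.0 0.0 G; 0.66 -0.38 2.26 4.9 0.0 0.0 G; 0.67 -0.19 2.29 4.9 0.0 0.0 G; 0.66 0.01 2.3 4.9 0.0 0.0 G; 0.67 0.21 2.29 4.9 0.0 0.0 G; 0.66 0.4 2.26 4.9 0.0 0.0 G; 0.67 0.59 2.22 4.9 0.0 0.0 G; 0.66 0.78 2.16 4.9 0.0 0.0 G; 0.67 0.96 2.08 5.0 0.0 0.0 G; 0.66 1.14 1.99 4.9 0.0 0.0 G; 0.67 1.3 1.89 5.0 0.1 0.0 G; 0.66 1.46 1.77 4.9 0.0 0.0 G;
```

Request:
apply_moves(increments="0.5 -1.28 1.9 4.9 0 0 -1; 0.5 -1.12 2.0 4.9 0 0 -1; 0.6 -0.94 2.09 4.9 0 0 -1; 0.7 -0.76 2.17 4.9 0 0 -1; 0.7 -0.57 2.22 4.9 0 0 -1; 0.7 -0.38 2.26 4.9 0 0 -1; 0.7 -0.19 2.29 4.9 0 0 -1; 0.7 0 2.3 4.9 0 0 -1; 0.7 0.2 2.29 4.9 0 0 -1")

```text
time: 0.85
tool_pos: [373.3, 385.2, 158.5]
tool_rot: [0.58, 0.404, 0.58, -0.405]
force: [1.4, 0.5, -0.3]
finger_gap: 1.003
```

Run:
```python
from h import *
plan(np.array([454.5,247.6,80]),-14.07,8)
```

```text
t 0.85 pos [373.3 385.2 158.5] F [ 1.4  0.5 -0.3] gap 1.003 j [-1.04  0.23  0.21  1.71 -0.05  1.21 -0.46]
relrot deg [3.43e+01 3.00e-02 3.00e-02] dist 178.0 d [  81.2 -137.6  -78.5]
0.98 0.36 1.96 4.3 0.0 0.0 G; 0.98 0.5 1.93 4.3 0.0 0.0 G; 0.98 0.65 1.89 4.3 0.0 0.0 G; 0.98 0.79 1.84 4.3 0.0 0.0 G; 0.98 0.92 1.77 4.3 0.0 0.0 G; 0.98 1.05 1.7 4.3 0.0 0.0 G; 0.99 1.18 1.61 4.3 0.0 0.0 G; 0.98 1.3 1.52 4.2 0.0 0.0 G;
```

Request:
apply_moves(increments="0.98 0.36 1.96 4.3 0 0 -1; 0.98 0.5 1.93 4.3 0 0 -1; 0.98 0.65 1.89 4.3 0 0 -1; 0.98 0.79 1.84 4.3 0 0 -1; 0.98 0.92 1.77 4.3 0 0 -1; 0.98 1.05 1.7 4.3 0 0 -1; 0.98 1.18 1.6 4.3 0 0 -1; 0.98 1.3 1.5 4.2 0 0 -1; 0 0 0 0 0 0 -1; 0 0 0 0 0 0 -1")

```text
time: 1.68
tool_pos: [455.2, 247.8, 79.9]
tool_rot: [-0.435, -0.557, -0.435, 0.558]
force: [-0.2, 0.1, -0.2]
finger_gap: 1.001
```

Run:
```python
from h import *
plan(np.array([454.5,247.6,23]),-14.07,5)
for n in('top','side'):
    d=get(n);c=(202,196) if n=='top' else (211,172)
    v=d['pixels'][c[1]-60:c[1]+60,c[0]-70:c[0]+70];save(cv2.resize(v,None,fx=4,fy=4,interpolation=cv2.INTER_CUBIC),'pre_%s.png'%n)
```

```text
t 1.68 pos [455.2 247.8  79.9] F [-0.2  0.1 -0.2] gap 1.001 j [-0.88  0.28  0.37  1.85 -0.12  1.03 -0.7 ]
relrot deg [0.07 0.09 0.05] dist 57.0 d [ -0.7  -0.2 -56.9]
1.14 -0.01 0.01 0.0 0.0 0.0 G; 1.14 -0.01 0.01 0.0 0.0 0.0 G; 1.14 -0.01 0.0 0.0 0.0 0.0 G; 1.14 -0.01 0.01 0.0 0.0 0.0 G; 1.14 -0.01 0.0 0.1 0.1 0.1 G;
```

View pics/pre_side.png

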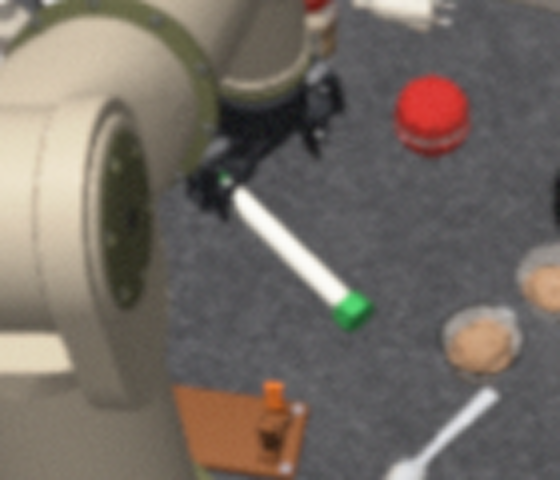

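View pics/pre_top.png

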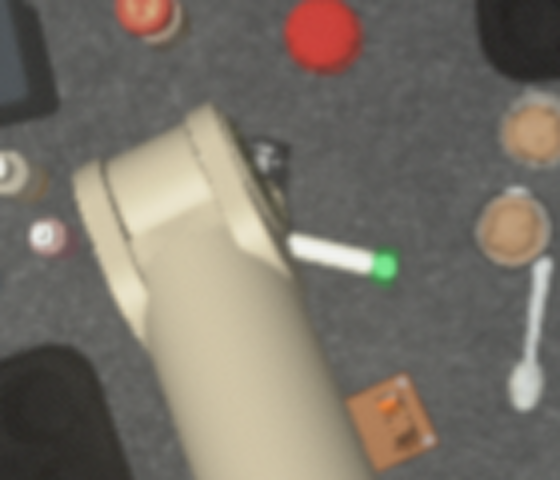

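Run:
```python
from h import *
d=load('side');K=d['camera_matrix'];T=np.linalg.inv(d['world_from_camera']);s=ctrl.read_state();q=rot(s);p=np.array(s['tool_pos'])
P=np.array([p]+[p+q.apply([x,y,0]) for x in(6,) for y in(43,-43,50,-50)])
im,_=cv2.projectPoints(P,cv2.Rodrigues(T[:3,:3])[0],T[:3,3],K,np.array([float(d['k1']),0,0,0,0]))
print(((im.reshape(-1,2)-[141,112])*4).round(0).tolist(), q.as_matrix().round(2)[:,1])
v=d['pixels'][112:232,141:281].copy();v=cv2.resize(v,None,fx=4,fy=4,interpolation=cv2.INTER_CUBIC)
for a in (im.reshape(-1,2)-[141,112])*4: cv2.circle(v,tuple(int(t) for t in a),4,(255,0,255),1)
save(v,'pre_side2.png')
```

```text
[[272.0, 198.0], [311.0, 172.0], [233.0, 232.0], [317.0, 167.0], [226.0, 236.0]] [ 0.97 -0.24 -0.  ]
```

View pics/pre_side2.png

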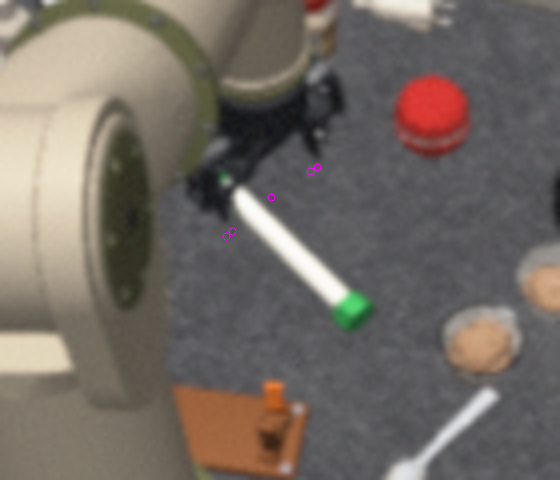

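The drawn tip projections (231,232) and (311,172) don't land on the imaged finger ends, near (215,212) and (318,153). I'll check this against depth before descending.

Run:
```python
from h import *
d=load('side');W=cloud(d);px=d['pixels'].astype(int)
for cx,cy in((215,190),(220,210),(225,185),(318,150),(318,140),(312,150),(325,100),(300,110)):
    u,v=141+cx//4,112+cy//4
    print((cx,cy),px[v,u],W[v,u].round(0))
reg=np.zeros(px.shape[:2],bool);reg[125:170,185:230]=1
m=reg&(px.max(2)<60)&(W[...,2]>25)&(W[...,2]<200)
Q=W[m];q=rot(ctrl.read_state());p=np.array(ctrl.read_state()['tool_pos'])
L=q.inv().apply(Q-p)
vs,us=np.nonzero(m)
for lo in range(-100,40,10):
    k=(L[:,0]>=lo)&(L[:,0]<lo+10)
    if k.sum(): print(lo,k.sum(),'y',np.percentile(L[k,1],[0,10,50,90,100]).round(0),'z',np.percentile(L[k,2],[0,10,50,90,100]).round(0))
print(ctrl.read_state()['time'],p,K if 0 else d['camera_matrix'])
```

```text
(215, 190) [31 32 35] [391. 253. 177.]
(220, 210) [34 33 36] [400. 257. 133.]
(225, 185) [ 99 104  99] [404. 252. 166.]
(318, 150) [47 48 50] [495. 231. 121.]
(318, 140) [49 48 51] [492. 227. 139.]
(312, 150) [35 34 34] [494. 234. 119.]
(325, 100) [57 56 62] [515. 234. 162.]
(300, 110) [26 27 29] [456. 210. 241.]
-100 57 y [-74. -72. -36.  58.  70.] z [-9. -3. 12. 18. 20.]
-90 38 y [-76. -71.   4.  62.  69.] z [-5. -3. 12. 16. 20.]
-80 23 y [-73. -71. -52.  65.  70.] z [-8.  1. 11. 14. 15.]
-70 8 y [-58. -58. -54.  58.  62.] z [-12. -10.   8.  11.  12.]
-60 7 y [-55. -53.  40.  41.  42.] z [ 5.  6.  8. 11. 13.]
-50 11 y [-58. -57. -52.  43.  43.] z [-3. -1.  7. 11. 15.]
-40 7 y [-52.   3.  42.  43.  44.] z [-5. -1.  6.  8.  9.]
1.7833 [454.72111961 250.15630041  80.76074405] [[472.74127915   0.         254.91163597]
 [  0.         472.74127915 193.37167078]
 [  0.           0.           1.        ]]
```

Run:
```python
from h import *
d=load('side');W=cloud(d);px=d['pixels'].astype(int)
s=ctrl.read_state();q=rot(s);p=np.array([454.7,249,80])
L=q.inv().apply((W-p).reshape(-1,3)).reshape(W.shape)
m=(abs(L[...,1])<75)&(abs(L[...,2])<30)&(W[...,2]>35)&(W[...,2]<150)
vs,us=np.nonzero(m)
for v,u in zip(vs,us): print((u,v),px[v,u],L[v,u].round(0),W[v,u].round(0)) if W[v,u,2]<125 else None
# depth patch
z=W[...,2]; print(np.nan_to_num(z[148:176:1,192:202],nan=-1).round(0).astype(int))
print(np.nan_to_num(z[140:170,214:226],nan=-1).round(0).astype(int))
```

```text
(np.int64(216), np.int64(146)) [59 59 62] [-44.  40.  -8.] [496. 247. 124.]
(np.int64(216), np.int64(147)) [64 63 66] [-31.  43. -12.] [499. 250. 111.]
(np.int64(217), np.int64(147)) [40 40 40] [-45.  40.  -2.] [494. 242. 124.]
(np.int64(222), np.int64(147)) [69 69 69] [-42.  53.   7.] [505. 229. 122.]
(np.int64(216), np.int64(148)) [70 71 73] [-29.  41. -10.] [497. 249. 109.]
(np.int64(217), np.int64(148)) [54 51 54] [-31.  43.  -6.] [498. 245. 111.]
(np.int64(218), np.int64(148)) [31 31 32] [-41.  41.   1.] [495. 238. 121.]
(np.int64(219), np.int64(148)) [32 29 31] [-44.  42.   5.] [495. 234. 124.]
(np.int64(222), np.int64(148)) [78 79 80] [-34.  54.   6.] [505. 230. 114.]
(np.int64(217), np.int64(149)) [65 63 64] [-26.  42.  -7.] [497. 245. 106.]
(np.int64(218), np.int64(149)) [44 43 44] [-37.  40.   2.] [493. 238. 117.]
(np.int64(219), np.int64(149)) [35 34 34] [-39.  42.   5.] [494. 234. 119.]
(np.int64(220), np.int64(149)) [47 48 50] [-41.  44.   8.] [495. 231. 121.]
(np.int64(221), np.int64(149)) [79 76 78] [-38.  47.   9.] [498. 229. 118.]
(np.int64(218), np.int64(150)) [63 6
[... 3370 characters left out ...]
  3   4  -2  -2  -1   2  -3   6   0]
 [ -1   4  -3  -6  -2  -1  -1  -4   5   5   1   3]
 [ -7   0  -2   4   1  -1   0   1   4  -5  -5   1]
 [  3   6   4   2  -2  -6   0  -4  -1   0  -2   0]
 [ -1   0   5   2  -3  -2   0  -1  -2   1  -4   0]
 [ -1   0   4   6   1   2   0   1  -9   3  -2   8]
 [ -5   3  -3  -1  -4  -1  -1   1  -2   3  -1   2]
 [  4   0   0   1  -3   2  -7   0   7   0   2  -4]
 [ -7   0  -6  -2  -1   2   7  -1  -7  -5  -2  -2]
 [ -7  -3  -3  -5  -3   3   1  -5  -5   7  -2   2]
 [  2   3   2   4  -3   0   1  -2  -4   1   0  -1]
 [  2   3  -3  -1   6   4  -5   0  -1   6  -3   2]
 [ -3  -6   1   2   4   8   1   0  -5  -1  -2  -3]
 [  1  -3  -4  -2   4  -2  -1  -4   2   0  -6  -2]]
```

Run:
```python
from h import *
d=get('side');W=cloud(d);z=W[...,2]
print(np.nan_to_num(z[160:176:1,192:202],nan=-1).round(0).astype(int))
for i in range(3):
    s=ctrl.read_state();print(s['time'],s['tool_pos'],s['joint_pos'],s['force'])
d=get('top');W=cloud(d);L=rot(s).inv().apply((W-s['tool_pos']).reshape(-1,3)).reshape(W.shape)
m=(abs(L[...,1])<80)&(abs(L[...,2])<40)&(W[...,2]>40)&(W[...,2]<250)
vs,us=np.nonzero(m);print(len(vs))
for v,u in list(zip(vs,us))[::6]: print((u,v),d['pixels'][v,u],L[v,u].round(0))
```

```text
[[178 174 171 157 165 159 157 149  24  22]
 [180 176 168 153 157 153 154 148  29  29]
 [167 163 160 145 153 147 141 142  25  24]
 [166 163 154 143 142 135 135 136  25  20]
 [159 158 128 133 136 131 129 128  16  23]
 [ -4   0 125 125 130 122 128 125  19  16]
 [  1   0  -1 127 120 118 121 116  -2  19]
 [  0   1   3  -3 116   0 115 115   0   1]
 [ -4   1   4   2   0   0  -2  -2  -5   3]
 [ -6  -2  -2   2   1  -2   5  -4   2   4]
 [ -2   2  -3   5   2   2   1  -2   6  -2]
 [ -2  -1  -1   2  -6   2  -5   3   8  -1]
 [ -8   2  -2   2  -4  -4  -2  -3   3  -2]
 [ -7  -4  -3  -5   2  -5  -1   0   0  -1]
 [ -5   1  -1  -2   2  -2  -1   4   6   3]
 [ -1  -6   0   1   3   2  -6  -5  -5  -1]]
1.8333 [454.69597699 250.61297728  80.9775587 ] [-0.88155055  0.27892564  0.37123641  1.85191145 -0.11728453  1.03157174
 -0.70244648] [ 0.40751594 -0.16455681  0.09607954]
1.8333 [454.69597699 250.61297728  80.9775587 ] [-0.88155055  0.27892564  0.37123641  1.85191145 -0.11728453  1.03157174
 -0.70244648] [ 0.40751594 -0.16455681  0.09607954]
1.8333 [454.69597699 250.61297728  80.9775587 ] [-0.88155055  0.2
[... 461 characters left out ...]
 68 66] [-94.  68.  13.]
(np.int64(199), np.int64(174)) [88 88 87] [-137.   59.    8.]
(np.int64(195), np.int64(175)) [130 130 125] [-134.   54.   -3.]
(np.int64(201), np.int64(175)) [71 69 67] [-121.   59.   12.]
(np.int64(199), np.int64(176)) [117 118 114] [-123.   54.    7.]
(np.int64(201), np.int64(177)) [79 78 76] [-76.  55.   7.]
(np.int64(202), np.int64(178)) [75 74 72] [-81.  53.  11.]
(np.int64(202), np.int64(179)) [72 71 69] [-83.  50.  12.]
(np.int64(202), np.int64(180)) [74 74 71] [-81.  47.  13.]
(np.int64(203), np.int64(181)) [90 90 86] [-52.  46.  12.]
(np.int64(202), np.int64(183)) [81 80 77] [-101.   37.   18.]
(np.int64(203), np.int64(195)) [159 159 148] [-166.    0.   39.]
```

Request:
apply_moves(increments="0.8 0 0 0 0 0 -1; 0.8 0 0 0 0 0 -1; 0.8 0 0 0 0 0 -1; 0.8 0 0 0 0 0 -1; 0.8 0 0 0 0 0 -1; 0.8 0 0 0 0 0 -1; 0 0 0 0 0 0 -1; 0 0 0 0 0 0 -1; 0 0 0 0 0 0 -1")

```text
time: 2.63
tool_pos: [455.2, 249.6, 32.9]
tool_rot: [0.436, 0.557, 0.436, -0.557]
force: [-0.1, -1.1, 1.0]
finger_gap: 0.996
```

Run:
```python
from h import *
d=get('side')
plan(np.array([454.5,247.6,30]),-14.07,1)
W=cloud(d);z=W[...,2]
s=ctrl.read_state();L=rot(s).inv().apply((W-s['tool_pos']).reshape(-1,3)).reshape(W.shape)
print(np.nan_to_num(z[160:186:1,192:206],nan=-1).round(0).astype(int))
print(np.nan_to_num(z[145:170:1,212:228],nan=-1).round(0).astype(int))
v=d['pixels'][112:232,141:281];save(cv2.resize(v,None,fx=5,fy=5,interpolation=cv2.INTER_CUBIC),'low_side.png')
```

```text
t 2.68 pos [455.3 249.6  33.1] F [0.8 0.9 0.4] gap 1.004 j [-0.87  0.34  0.36  1.89 -0.15  0.93 -0.68]
relrot deg [ 0.23 -0.03 -0.03] dist 3.8 d [-0.8 -2.  -3.1]
0.31 -0.03 0.22 0.2 -0.0 -0.0 G; 
[[168 164 160 157 148 128 128 123 124  27  15 137 140 143]
 [163 162 161 159 150 122 124 130 128 124  26 133 138 133]
 [157 161 160 159 154 127 121 127 123 125 132 130 131 128]
 [157 160 158 155 154 113 126 130 127 131 125 134 125  20]
 [157 155 153 145 112   4  -4 121 130 124 130 126 118  21]
 [148 147 151 144 113 109   2 124 123 120 124 117  25  28]
 [137 147 143 137 110 119 104 114 114 118  23  28  23  22]
 [135 145 131 130 114 112 110 119 111 103  25  22  18  25]
 [131 137 128 127 113 112 113 110 107   3  -3  18  20  19]
 [119 127 126 122 107 107 110 105  98   3  -8   2   9  20]
 [119 129 121 114 102  94  99  97  88   2   0   7  -2  16]
 [113 121 117 111  88  93  89  85  79  87  -3  -2   2  -4]
 [ -1 111 117  71  77  85  90  84  73  74  -1   1  -4  -1]
 [ -6   1  -3  -5  67  80  77  71  82  78   9  -1  -2   2]
 [  1   5   3   2  -1  72  74  64  73  65   1   3  -1   0]
 [  0   2   0  -2  
[... 1606 characters left out ...]
  61 -10   0   4   0   0   4]
 [ -4   2   5   5   4   1  -8   4   0   2  -3   1   2  -2  -2   4]
 [ -2   2   1  -1   2   2  -2  -6   0  -1   4  -1   3   1   7   0]
 [  1   0  -1  -2   3  -1   4   3  -2  -1   6   0  -3   0  -2  -1]
 [  0   2   3  -2  -4  -5   2   5  -6  -5  -4  -4  -2   0   4   9]
 [ -1  -4  -4   3  -5  -3   0   0   1  -2  -5   1  -5  -2  -3   4]
 [ -1   3   1  -1   2  -3   1  -5   3   2   0   2   4   3   5  -1]
 [  0   0  -7   0  -2  -2  -6   4  -1  -1   6  -6  -6   5  -1  -2]
 [  2  -4   0  -1   4  -2  -2  -8  -2   0   1   0   2   6  -1  -3]
 [ -6  -1   2  -1   1  -1  -4   0  -8   0   1   4  -6  -8   0   0]
 [ -5   3  -7  -3  -1  -2   6  -2   1   0  -1  -5  -5   5   0   3]]
```

View pics/low_side.png

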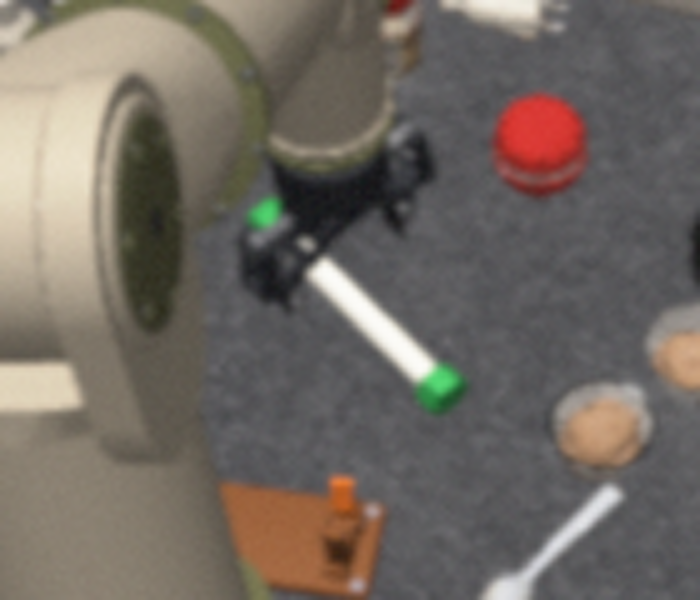

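The depth puts the open tips about 28 mm above the reported TCP height, though the text says they should be about 6 mm below it. That disagreement is about 34 mm. A safe test is to descend to reported z≈25, close gently, and see whether the fingers stop on the rod (opening ≈ 0.24) or shut on air.

Request:
apply_moves(increments="0.4 0 0.1 0 0 0 -1; 0.4 0 0.1 0 0 0 -1; 0 0 0 0 0 0 0; 0 0 0 0 0 0 1; 0 0 0 0 0 0 1; 0 0 0 0 0 0 1; 0 0 0 0 0 0 1; 0 0 0 0 0 0 1; 0 0 0 0 0 0 1", squeeze=25)

```text
time: 3.43
tool_pos: [454.5, 247.7, 24.8]
tool_rot: [0.436, 0.557, 0.436, -0.557]
force: [0.2, -0.2, -0.4]
finger_gap: 0.012
```

Run:
```python
from h import *
d=get('side')
plan(np.array([454.5,247.6,25]),-14.07,1)
W=cloud(d);z=W[...,2]
print(np.nan_to_num(z[155:180:1,196:220],nan=-1).round(0).astype(int))
v=d['pixels'][112:232,141:281];save(cv2.resize(v,None,fx=5,fy=5,interpolation=cv2.INTER_CUBIC),'close_side.png')
```

```text
t 3.48 pos [454.5 247.6  24.8] F [0.6 0.1 0.2] gap 0.0 j [-0.86  0.35  0.36  1.9  -0.15  0.91 -0.67]
relrot deg [ 0.24 -0.   -0.  ] dist 0.2 d [-0.  -0.   0.2]
-0.02 -0.0 0.0 0.2 -0.0 -0.0 G; 
[[ 28 162 166 168 174 183 177 184 182 181 187 186 182 183 175 175 178 179
  171 128   2 106 103 102]
 [ 19 153 160 163 165 166 171 178 175 175 179 180 177 169 175 171 169 132
  131 121  98 100  99  94]
 [ 27 151 145 160 163 157 158 155 169 168 173 167 174 176 126 122 119 128
  122 118  99 101  91  87]
 [ 23 147 145 157 156 155 155 148 148 143 138 144 143 139 137 115 113 121
  111 110  91  91  88   6]
 [ 27 146 144 151 155 149 146 137 137 139 140 148 140 131 123 109 110 111
  111 107  90  89   0  -3]
 [137 144 141 147 151 149 142 140 134 132 126 133 138 127 124  97 106 108
  105  84   0  -1   3  -9]
 [137 139 141 138 139 137 141 138 130 122 124 125 127 124 115  85  99  92
   91   6  -5   3   2   1]
 [134 136 139 134 102  94  19  21  95  92 107 116 121 120 115  86  94  88
   84  -1  -1   6  -3  -1]
 [133 131 132 132 117  96  96  96  95  87  89 108 114 111 105  78  85  81
   81   0   0   1   1   1
[... 918 characters left out ...]
-1   0   1  -1  -2   0   4   0  -5   1   0  20  21  19  27  22  29
   24  27   0  -7   3   4]
 [  0  -7  -3  -4  -6   0   4  -3   1   1   5   0   1  19  21  20  27  25
   28  26  22   0   2   2]
 [  1  -2  -2  -1   2   0  -1  -2   3  -5  -2  -3   4   2  14  20  29  24
   25  29  20  24  -3   1]
 [  2  -3  -7  -1  -1  -8  -2  -1   2  -2   2  -5   1  -4   2  21  18  25
   18  28  26  23  24   2]
 [  3   2  -1   2   1   4   1   2   1   1   5   1  -5  -5   3  -1  15  20
   18  22  27  22  21  17]
 [  2  -6   5  -3   3 -10   0  -3  -5  -3  -3   2   2  -3   5   0  -2  15
   24  27  24  18  26  21]
 [ -3  -5  -4  -2   1   3   0   3   1   3  -3  -1  -7  -3   0  -2  -5  -1
   20  24  20  24  20  22]]
```

View pics/close_side.png

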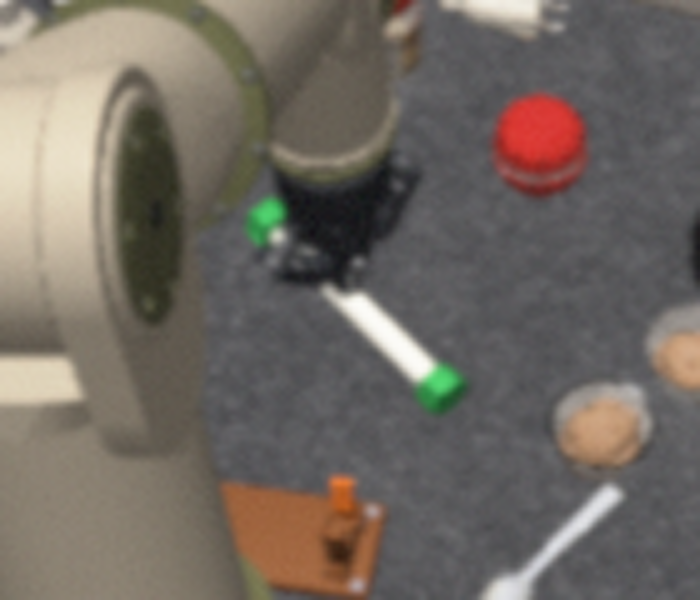

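The fingers shut on air with tips at about z 40, while the reported TCP is 24.8. So the reported tool is really about 34 mm short of the description. I'll check for a sideways offset too.

Run:
```python
from h import *
d=load('side');W=cloud(d);s=ctrl.read_state();q=rot(s);p=np.array(s['tool_pos'])
L=q.inv().apply((W-p).reshape(-1,3)).reshape(W.shape)
m=(W[...,2]>36)&(W[...,2]<75)&(abs(L[...,1])<60)&(abs(L[...,2])<60)
vs,us=np.nonzero(m)
for lo in range(36,75,6):
    k=m&(W[...,2]>=lo)&(W[...,2]<lo+6);l=L[k]
    if k.sum():print(lo,k.sum(),'y',l[:,1].min().round(),np.median(l[:,1]).round(1),l[:,1].max().round(),'z',l[:,2].min().round(),np.median(l[:,2]).round(1),l[:,2].max().round())
# overlay model boxes: tip outline at closed: y+-14, z+-11, at world z=h
K=d['camera_matrix'];T=np.linalg.inv(d['world_from_camera'])
v=cv2.resize(d['pixels'][112:232,141:281],None,fx=5,fy=5,interpolation=cv2.INTER_CUBIC)
for h,col in((6,(255,0,255)),(40,(0,255,255))):
    P=np.array([p+q.apply([p[2]-h,y,z]) for y,z in((-12,-11),(-12,11),(12,11),(12,-11))])
    im,_=cv2.projectPoints(P,cv2.Rodrigues(T[:3,:3])[0],T[:3,3],K,np.array([float(d['k1']),0,0,0,0]))
    im=((im.reshape(-1,2)-[141,112]+.5)*5).astype(np.int32);cv2.polylines(v,[im],True,col)
save(v[150:400,150:500].repeat(2,0).repeat(2,1),'ov.png')
```

```text
36 3 y -7.0 -1.4 4.0 z 6.0 9.3 10.0
42 2 y -8.0 2.4 13.0 z 5.0 9.0 13.0
48 4 y -12.0 -7.7 -1.0 z 9.0 10.1 12.0
54 7 y -16.0 -11.5 1.0 z 3.0 8.3 14.0
60 9 y -16.0 -2.9 9.0 z 4.0 10.8 14.0
66 8 y -16.0 -2.9 4.0 z 5.0 10.6 14.0
72 3 y -14.0 -4.3 3.0 z 7.0 8.2 12.0
```

View pics/ov.png

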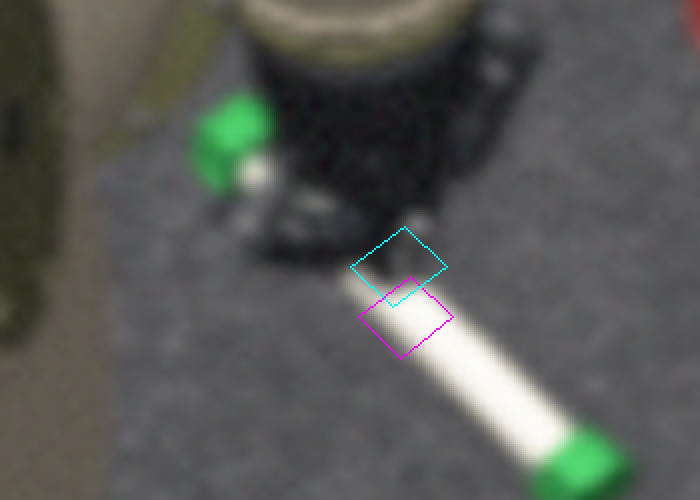

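Sideways agrees within a few mm, so the error is only along the approach (about +33 mm). I'll open, descend to reported z≈−8 (true tip about 6 mm once closed), and watch the force.

Request:
apply_moves(increments="0 0 0 0.2 0 0 -1; 0 0 0 0 0 0 -1; 0 0 0 0 0 0 -1; 0 0 0 0 0 0 -1; 0 0 0 0 0 0 -1; 0.6 0 0 0 0 0 -1; 0.6 0 0 0 0 0 -1; 0.6 0 0 0 0 0 -1; 0.6 0 0 0 0 0 -1; 0.4 0 0 0 0 0 -1; 0 0 0 0 0 0 -1; 0 0 0 0 0 0 -1")

```text
time: 4.48
tool_pos: [454.3, 247.4, -3.6]
tool_rot: [-0.435, -0.557, -0.435, 0.558]
force: [0.2, 1.0, 0.7]
finger_gap: 0.998
```

Run:
```python
from h import *
d=get('side')
plan(np.array([454.5,247.6,-8]),-14.07,1)
W=cloud(d);s=ctrl.read_state();q=rot(s);p=np.array(s['tool_pos'])
L=q.inv().apply((W-p).reshape(-1,3)).reshape(W.shape)
m=(W[...,2]>9)&(W[...,2]<75)&(abs(L[...,1])<65)&(abs(L[...,1])>30)&(abs(L[...,2])<20)
print(np.c_[L[m],W[m][:,2]].round(0)[np.argsort(W[m][:,2])][:25])
```

```text
t 4.53 pos [454.5 247.6  -3.3] F [ 0.3 -0.3 -0.1] gap 1.001 j [-0.85  0.4   0.35  1.92 -0.18  0.85 -0.66]
relrot deg [0.04 0.01 0.  ] dist 4.7 d [-0.   0.  -4.7]
0.47 -0.0 -0.0 0.0 0.0 0.0 G; 
[[-24. -50.   7.  21.]
 [-27.  41.   2.  24.]
 [-30.  40.  -8.  27.]
 [-31. -47.  10.  27.]
 [-32.  39.  -1.  29.]
 [-33.  39.  10.  30.]
 [-33.  41.   7.  30.]
 [-34.  46.  12.  30.]
 [-35. -53.   7.  31.]
 [-35. -51.   4.  32.]
 [-35.  41.  -8.  32.]
 [-35.  40.  13.  32.]
 [-36.  48.  10.  33.]
 [-37.  40.   3.  34.]
 [-37.  40.  -2.  34.]
 [-38. -47.  10.  34.]
 [-39.  42.  12.  36.]
 [-40. -53.  13.  37.]
 [-42.  41.  -3.  39.]
 [-42.  41.   3.  39.]
 [-42. -58.   4.  39.]
 [-43.  41.  -7.  40.]
 [-43.  51.   7.  40.]
 [-43. -58.  -1.  40.]
 [-44.  48.  11.  41.]]
```

Request:
apply_moves(increments="0.5 0 0 0 0 0 -1; 0 0 0 0 0 0 0; 0 0 0 0 0 0 0.3; 0 0 0 0 0 0 0.5; 0 0 0 0 0 0 0.7; 0 0 0 0 0 0 1; 0 0 0 0 0 0 1; 0 0 0 0 0 0 1; 0 0 0 0 0 0 1", squeeze=40)

```text
time: 5.28
tool_pos: [454.6, 247.7, -7.9]
tool_rot: [0.435, 0.557, 0.435, -0.557]
force: [-0.7, 0.8, 3.8]
finger_gap: 0.215
```

Run:
```python
from h import *
d=get('side')
plan(np.array([454.5,247.6,-8]),-14.07,1)
v=d['pixels'][112:232,141:281];save(cv2.resize(v,None,fx=5,fy=5,interpolation=cv2.INTER_CUBIC),'grip_side.png')
```

```text
t 5.33 pos [454.6 247.7  -8. ] F [-1.  -0.1  5.7] gap 0.212 j [-0.85  0.4   0.35  1.92 -0.18  0.84 -0.65]
relrot deg [ 0.04 -0.02 -0.01] dist 0.2 d [-0.1 -0.1 -0. ]
0.0 -0.01 0.01 0.0 -0.0 -0.0 G;
```

View pics/grip_side.png

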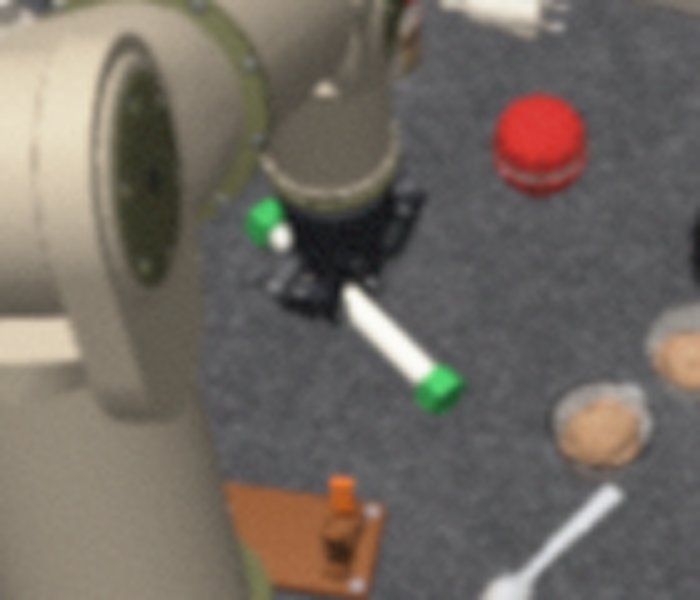

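The rod is gripped: the opening of 0.21 is about 18 mm, and the picture shows the fingers around mid-rod. Now I'll lift it with a firmer squeeze.

Request:
apply_moves(increments="0 0 0 0 0 0 1; -0.5 0 0 0 0 0 1; -1.5 0 0 0 0 0 1; -2 0 0 0 0 0 1; -2 0 0 0 0 0 1; -2 0 0 0 0 0 1; -2 0 0 0 0 0 1; -1.5 0 0 0 0 0 1; -0.5 0 0 0 0 0 1; 0 0 0 0 0 0 1", squeeze=90)

```text
time: 6.17
tool_pos: [455.1, 248.0, 112.9]
tool_rot: [0.435, 0.558, 0.435, -0.556]
force: [0.2, -0.1, -1.6]
finger_gap: 0.195
```

Run:
```python
from h import *
d=get('side')
plan(np.array([479.6,-169.1,110]),22.95,24)
v=d['pixels'][92:212,141:281];save(cv2.resize(v,None,fx=5,fy=5,interpolation=cv2.INTER_CUBIC),'lift_side.png')
```

```text
t 6.22 pos [454.5 247.7 111.7] F [-0.6 -0.3 -1.5] gap 0.197 j [-0.89  0.24  0.38  1.82 -0.1   1.1  -0.72]
relrot deg [-3.697e+01 -2.000e-02 -2.000e-02] dist 417.5 d [  25.1 -416.8   -1.7]
0.01 0.52 1.66 -1.5 -0.0 -0.0 G; 0.01 0.48 1.67 -1.5 -0.0 -0.0 G; 0.01 0.43 1.68 -1.5 -0.0 -0.0 G; 0.01 0.39 1.7 -1.5 -0.0 -0.0 G; 0.01 0.35 1.71 -1.5 -0.0 -0.0 G; 0.01 0.3 1.71 -1.6 -0.0 -0.0 G; 0.01 0.25 1.72 -1.5 -0.0 -0.0 G; 0.01 0.21 1.73 -1.6 -0.0 -0.0 G; 0.0 0.16 1.73 -1.5 -0.0 -0.0 G; 0.01 0.11 1.74 -1.6 -0.0 -0.0 G; 0.0 0.07 1.74 -1.5 -0.0 -0.0 G; 0.01 0.02 1.74 -1.6 -0.0 -0.0 G; 0.0 -0.03 1.74 -1.5 -0.0 -0.0 G; 0.01 -0.07 1.74 -1.6 -0.0 -0.0 G; 0.0 -0.12 1.73 -1.5 -0.0 -0.0 G; 0.01 -0.17 1.73 -1.6 -0.0 -0.0 G; 0.0 -0.22 1.73 -1.5 -0.0 -0.0 G; 0.01 -0.26 1.72 -1.6 -0.0 -0.0 G; 0.0 -0.31 1.71 -1.5 -0.0 -0.0 G; 0.01 -0.35 1.7 -1.6 -0.0 -0.0 G; 0.0 -0.4 1.69 -1.5 -0.0 -0.0 G; 0.01 -0.45 1.68 -1.6 -0.0 -0.0 G; 0.0 -0.49 1.67 -1.5 -0.0 -0.0 G; 0.01 -0.53 1.66 -1.6 -0.0 -0.0 G;
```

View pics/lift_side.png

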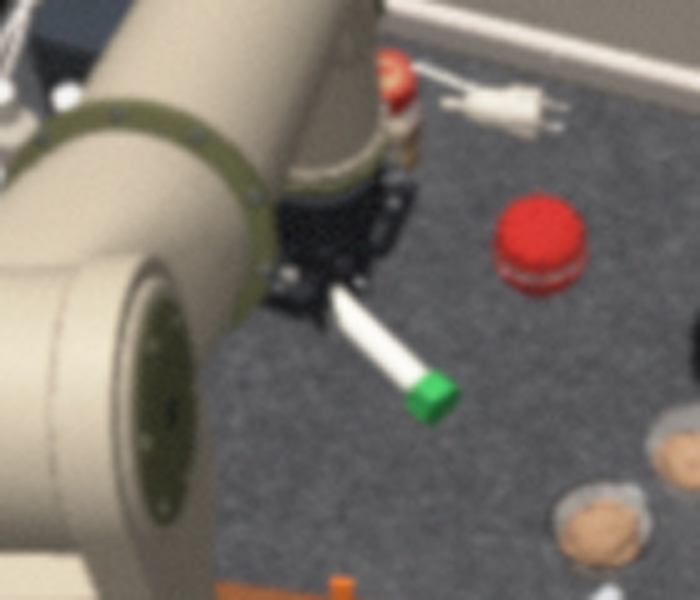

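The pin is held and hangs level at (420,370) in the crop. I'll carry it over to the holder.

Request:
apply_moves(increments="0 0.5 1.6 -1.5 0 0 1; 0 0.5 1.7 -1.5 0 0 1; 0 0.4 1.7 -1.5 0 0 1; 0 0.4 1.7 -1.5 0 0 1; 0 0.35 1.7 -1.5 0 0 1; 0 0.3 1.7 -1.6 0 0 1; 0 0.25 1.7 -1.5 0 0 1; 0 0.2 1.7 -1.6 0 0 1; 0 0.15 1.7 -1.5 0 0 1; 0 0.1 1.7 -1.6 0 0 1; 0 0.05 1.7 -1.5 0 0 1; 0 0 1.7 -1.6 0 0 1")

```text
time: 7.22
tool_pos: [465.1, 40.5, 110.2]
tool_rot: [0.519, 0.479, 0.519, -0.481]
force: [0.1, -0.2, -0.5]
finger_gap: 0.198
```

Request:
apply_moves(increments="0 -0.03 1.74 -1.5 0 0 1; 0 -0.07 1.74 -1.6 0 0 1; 0 -0.12 1.73 -1.5 0 0 1; 0 -0.17 1.73 -1.6 0 0 1; 0 -0.22 1.73 -1.5 0 0 1; 0 -0.26 1.72 -1.6 0 0 1; 0 -0.31 1.71 -1.5 0 0 1; 0 -0.35 1.7 -1.6 0 0 1; 0 -0.4 1.6 -1.5 0 0 1; 0 -0.45 1.6 -1.6 0 0 1; 0 -0.49 1.6 -1.5 0 0 1; 0 -0.5 1.4 -1.6 0 0 1")

```text
time: 8.22
tool_pos: [476.3, -162.9, 110.2]
tool_rot: [0.589, 0.39, 0.591, -0.391]
force: [-1.1, 0.6, -0.3]
finger_gap: 0.194
```

Run:
```python
from h import *
plan(np.array([479.6,-169.1,80]),22.95,4)
```

```text
t 8.22 pos [ 476.3 -162.9  110.2] F [-1.1  0.6 -0.3] gap 0.194 j [-0.27  0.23  0.62  1.87 -0.15  1.09  0.81]
relrot deg [ 0.08 -0.05  0.14] dist 31.0 d [  3.3  -6.2 -30.2]
0.75 0.02 0.18 0.0 -0.0 0.0 G; 0.76 0.02 0.18 0.0 -0.0 0.0 G; 0.75 0.02 0.17 0.0 -0.0 0.1 G; 0.76 0.01 0.18 0.1 -0.1 0.0 G;
```

Request:
apply_moves(increments="0.8 0 0.2 0 0 0 1; 1 0 0.2 0 0 0 1; 1 0 0.2 0 0 0 1; 0.8 0 0.1 0 0 0 1; 0 0 0 0 0 0 1; 0 0 0 0 0 0 1")

```text
time: 8.72
tool_pos: [479.5, -167.6, 74.8]
tool_rot: [0.589, 0.39, 0.59, -0.391]
force: [-0.3, 1.0, -0.4]
finger_gap: 0.199
```

Run:
```python
from h import *
plan(np.array([479.6,-169.1,70]),22.95,1)
for n,(u,v) in(('top',(323,187)),('side',(320,220))):
    d=get(n);save(cv2.resize(d['pixels'][v-50:v+50,u-65:u+65],None,fx=6,fy=6,interpolation=cv2.INTER_CUBIC),'ov_%s.png'%n)
    p,a=pin(d,92);print(n,p.round(1).tolist(),a,p.mean(0).round(1),np.linalg.norm(p[0]-p[1]).round(1),np.degrees(np.arctan2(-(p[0]-p[1])[0],(p[0]-p[1])[1])).round(2))
    W=cloud(d);px=d['pixels'].astype(int);m=((px[...,1]-px[...,0]>40)&(px[...,1]-px[...,2]>25));nn,l,st,c=cv2.connectedComponentsWithStats(m.astype(np.uint8))
    for i in range(1,nn):
        if st[i,4]>8: print(c[i].round(1),st[i,4],np.nanmedian(W[l==i],0).round(1))
```

```text
t 8.72 pos [ 479.5 -167.6   74.8] F [-0.3  1.  -0.4] gap 0.199 j [-0.25  0.29  0.61  1.89 -0.19  1.02  0.85]
relrot deg [ 0.06 -0.06  0.11] dist 5.0 d [ 0.1 -1.5 -4.8]
0.48 -0.05 0.14 0.1 -0.1 0.1 G; Traceback (most recent call last):
  File "<stdin>", line 5, in <module>
IndexError: index 1 is out of bounds for axis 0 with size 1
```

View pics/ov_top.png

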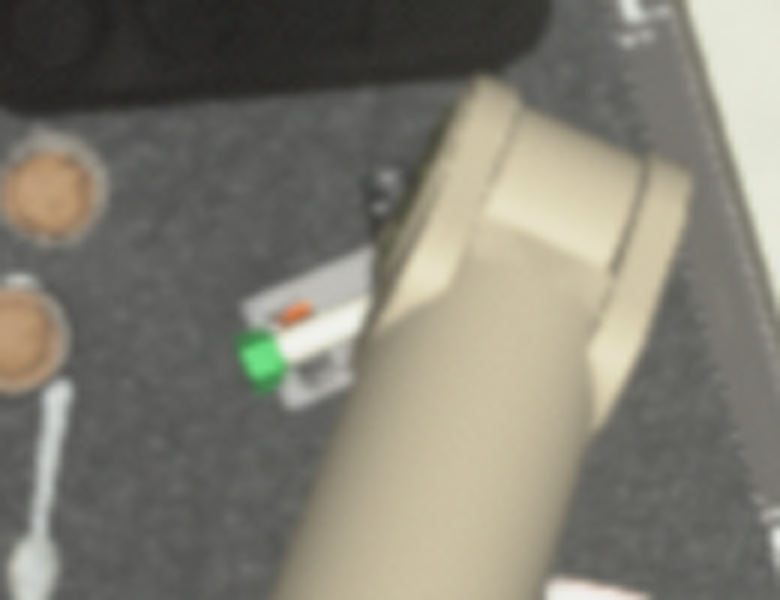

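```bash
cat >> h.py <<'E'
def caps(d):
    W=cloud(d);px=d['pixels'].astype(int);m=((px[...,1]-px[...,0]>40)&(px[...,1]-px[...,2]>25));nn,l,st,c=cv2.connectedComponentsWithStats(m.astype(np.uint8))
    return [(c[i],st[i,4],np.nanmedian(W[l==i],0),np.nanmax(W[l==i],0)[2]) for i in range(1,nn) if st[i,4]>8]
E
python3 - <<'E'
from h import *
get('side')
for n,(u,v) in(('top',(323,187)),('side',(320,220))):
    d=load(n)
    save(cv2.resize(d['pixels'][v-50:v+50,u-65:u+65],None,fx=6,fy=6,interpolation=cv2.INTER_CUBIC),'ov_%s.png'%n)
    for c in caps(d): print(n,c[0].round(1),c[1],c[2].round(1),c[3].round(0),'ray@90',ray(d,c[0],90).round(1))
E
```

```text
top [301.3 196.4] 58 [444.8 -85.1 112. ] 118.0 ray@90 [[444.6 -87.3]]
side [294.9 211. ] 65 [439.1 -88.4 109.7] 119.0 ray@90 [[449.  -85.5]]
side [353.5 220.4] 69 [ 509.9 -255.3  110.3] 119.0 ray@90 [[ 520.8 -254.4]]
```

View pics/ov_side.png

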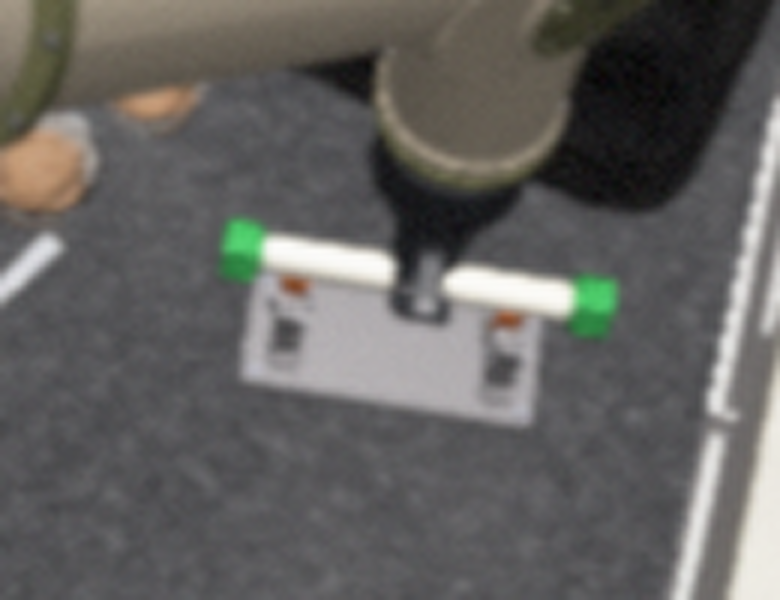

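Run:
```python
from h import *
h=np.array([479.6,-169.1]);y=np.radians(22.95);ex=np.array([np.cos(y),np.sin(y)]);ey=np.array([-np.sin(y),np.cos(y)])
for z in (95,98):
  for n in('top','side'):
    d=load(n);P=np.array([ray(d,c[0],z)[0] for c in caps(d)])
    print(z,n,P.round(1).tolist(),'in holder frame',np.c_[(P-h)@ex,(P-h)@ey].round(1).tolist())
    if len(P)==2:
        v=P[0]-P[1];print('mid',P.mean(0).round(1),'yaw',np.degrees(np.arctan2(-v[0],v[1])).round(2),'len',np.linalg.norm(v).round(1))
print('tcp in holder',(np.array(ctrl.read_state()['tool_pos'])[:2]-h)@np.c_[ex,ey])
```

```text
95 top [[444.4, -86.9]] in holder frame [[-0.4, 89.4]]
95 side [[446.7, -86.4], [518.2, -254.7]] in holder frame [[1.9, 89.0], [2.2, -93.8]]
mid [ 482.4 -170.5] yaw 23.03 len 182.8
98 top [[444.2, -86.6]] in holder frame [[-0.4, 89.7]]
98 side [[445.2, -87.0], [516.6, -254.8]] in holder frame [[0.4, 89.0], [0.7, -93.3]]
mid [ 480.9 -170.9] yaw 23.03 len 182.4
tcp in holder [1.0605033  0.68969903]
```

The rod is over the slot: x offset about 0.5 mm, yaw 23.0° against 22.95°, y −2 mm (well inside the end play), axis at about z 97. I'll start down to just above the ramps.

Request:
apply_moves(increments="0.6 0 0 0 0 0 1; 0.7 0 -0.1 0 0 0 1; 0.6 0 -0.1 0 0 0 1; 0.4 0 0 0 0 0 1; 0.2 0 0 0 0 0 1; 0 0 0 0 0 0 1; 0 0 0 0 0 0 1")

```text
time: 9.4
tool_pos: [479.2, -166.7, 50.7]
tool_rot: [0.589, 0.39, 0.59, -0.391]
force: [-0.4, 0.2, -1.3]
finger_gap: 0.2
```

Run:
```python
from h import *
d=get('side')
plan(np.array([479.6,-169.1,48]),22.95,1)
u,v=320,220
save(cv2.resize(d['pixels'][v-50:v+50,u-65:u+65],None,fx=6,fy=6,interpolation=cv2.INTER_CUBIC),'dn_side.png')
h=np.array([479.6,-169.1]);y=np.radians(22.95);ex=np.array([np.cos(y),np.sin(y)]);ey=np.array([-np.sin(y),np.cos(y)])
P=np.array([ray(d,c[0],72)[0] for c in caps(d)]);print([c[2].round(0) for c in caps(d)],np.c_[(P-h)@ex,(P-h)@ey].round(1).tolist())
```

```text
t 9.45 pos [ 479.4 -166.8   50.9] F [ 0.  -0.9 -1.2] gap 0.197 j [-0.23  0.32  0.6   1.92 -0.22  0.97  0.86]
relrot deg [ 0.02  0.01 -0.  ] dist 3.7 d [ 0.2 -2.3 -2.9]
0.29 -0.07 0.22 0.0 0.0 -0.0 G; 
[array([438., -87.,  86.]), array([ 509., -254.,   84.])] [[1.1, 90.6], [0.9, -92.1]]
```

View pics/dn_side.png

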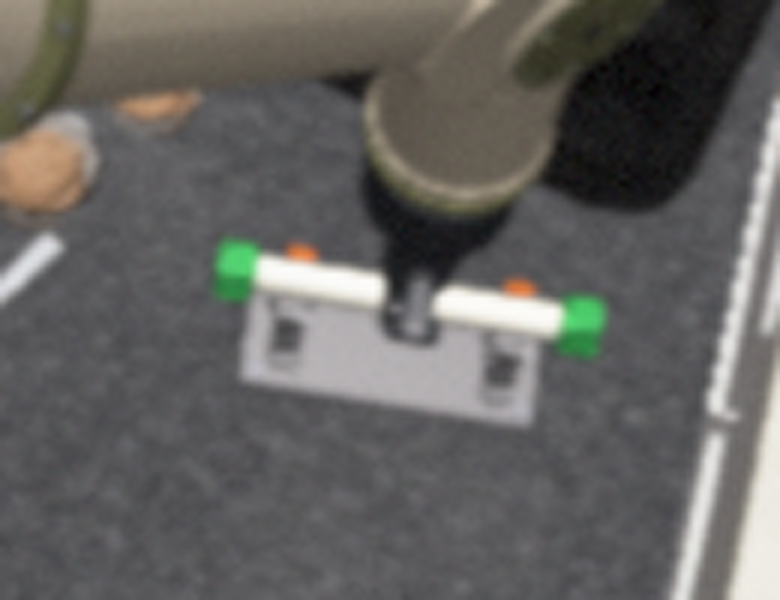

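The rod sits squarely in the mouths, with both orange jaws just behind it at (300,252) and (519,288) in the crop. Now I'll push down past them.

Request:
apply_moves(increments="0.3 0 0 0 0 0 1; 0.3 0 0 0 0 0 1; 0.3 0 0 0 0 0 1; 0.3 0 0 0 0 0 1; 0.3 0 0 0 0 0 1")

```text
time: 9.87
tool_pos: [479.0, -167.4, 35.9]
tool_rot: [0.589, 0.39, 0.589, -0.391]
force: [-3.3, -1.1, 5.1]
finger_gap: 0.198
```

Request:
apply_moves(increments="0.3 0 0 0 0 0 1; 0.3 0 0 0 0 0 1; 0.2 0 0 0 0 0 1; 0.1 0 0 0 0 0 1; 0 0 0 0 0 0 1")

```text
time: 10.28
tool_pos: [478.6, -166.6, 26.0]
tool_rot: [0.589, 0.39, 0.59, -0.391]
force: [-2.0, -2.6, -4.6]
finger_gap: 0.198
```

Run:
```python
from h import *
d=get('side')
plan(np.array([479.6,-169.1,22]),22.95,1)
u,v=320,220
save(cv2.resize(d['pixels'][v-50:v+50,u-65:u+65],None,fx=6,fy=6,interpolation=cv2.INTER_CUBIC),'dn2_side.png')
h=np.array([479.6,-169.1]);y=np.radians(22.95);ex=np.array([np.cos(y),np.sin(y)]);ey=np.array([-np.sin(y),np.cos(y)])
P=np.array([ray(d,c[0],50)[0] for c in caps(d)]);print([(c[2].round(0),c[3]) for c in caps(d)],np.c_[(P-h)@ex,(P-h)@ey].round(1).tolist())
```

```text
t 10.33 pos [ 478.6 -166.5   26.1] F [-1.3 -2.3 -5.6] gap 0.197 j [-0.22  0.36  0.58  1.94 -0.25  0.92  0.89]
relrot deg [ 0.02 -0.04  0.08] dist 5.0 d [ 1.  -2.6 -4.1]
0.41 -0.01 0.28 0.0 -0.0 0.1 G; 
[(array([438., -87.,  60.]), np.float64(70.80342064417187)), (array([ 509., -255.,   61.]), np.float64(69.86136360655996))] [[-0.9, 91.2], [-1.7, -91.5]]
```

View pics/dn2_side.png

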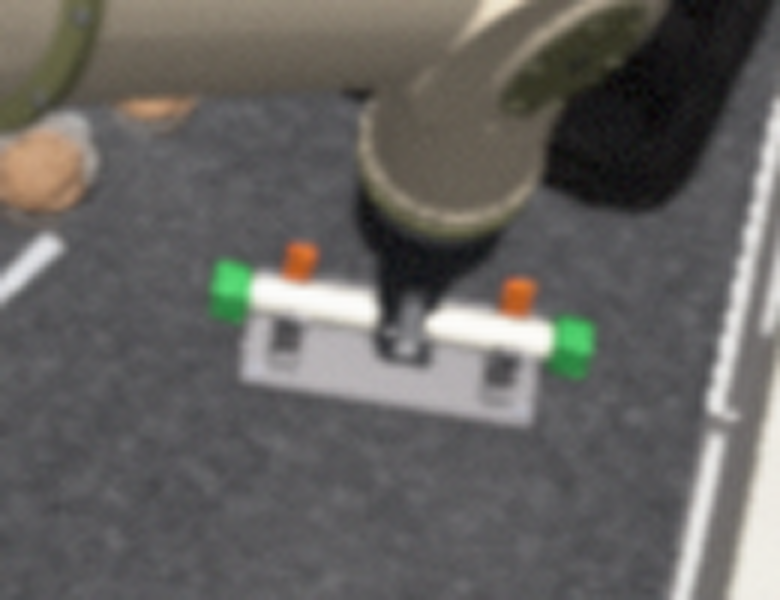

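The resistance peaked and then reversed: the jaws have snapped over and now pull the rod down. The cap depth puts the axis at about 47, so I'll go down the last few mm gently until it meets the floor.

Request:
apply_moves(increments="0.1 0 0 0 0 0 1; 0.1 0 0 0 0 0 1; 0.1 0 0 0 0 0 1; 0 0 0 0 0 0 1")

```text
time: 10.67
tool_pos: [479.5, -166.4, 23.7]
tool_rot: [0.59, 0.39, 0.59, -0.39]
force: [-2.5, -0.4, -2.3]
finger_gap: 0.196
```

Request:
apply_moves(increments="0.1 0 0 0 0 0 1; 0.1 0 0 0 0 0 1; 0 0 0 0 0 0 1")

```text
time: 10.92
tool_pos: [480.2, -166.3, 22.3]
tool_rot: [0.59, 0.391, 0.589, -0.39]
force: [0.0, 0.3, 0.8]
finger_gap: 0.195
```

Request:
apply_moves(increments="0.1 0 0 0 0 0 1; 0.1 0 0 0 0 0 1; 0 0 0 0 0 0 1")

```text
time: 11.17
tool_pos: [480.4, -166.4, 22.0]
tool_rot: [0.59, 0.391, 0.589, -0.39]
force: [-9.0, 4.1, 25.2]
finger_gap: 0.2
```

Run:
```python
from h import *
d=get('side')
plan(np.array([479.6,-169.1,20]),22.95,1)
h=np.array([479.6,-169.1]);y=np.radians(22.95);ex=np.array([np.cos(y),np.sin(y)]);ey=np.array([-np.sin(y),np.cos(y)])
P=np.array([ray(d,c[0],45)[0] for c in caps(d)]);print([(c[2].round(0),c[3]) for c in caps(d)],np.c_[(P-h)@ex,(P-h)@ey].round(1).tolist())
```

```text
t 11.22 pos [ 480.4 -166.3   22. ] F [-8.7  4.8 25.3] gap 0.196 j [-0.21  0.37  0.58  1.94 -0.26  0.91  0.89]
relrot deg [ 0.04 -0.02 -0.14] dist 3.5 d [-0.8 -2.8 -2. ]
0.2 -0.18 0.22 0.0 -0.0 -0.1 G; 
[(array([440., -86.,  56.]), np.float64(65.86180184068712)), (array([ 510., -255.,   55.]), np.float64(65.78450776124441))] [[1.4, 90.9], [0.8, -92.2]]
```

The floor pushes back at 25 N with the reported height at 22.0, so the axis is at about 45 and the rod is home. I'll ease off 1 mm, release and retreat straight up.

Request:
apply_moves(increments="-0.15 0 0 0 0 0 1; 0 0 0 0 0 0 0.3; 0 0 0 0 0 0 0; 0 0 0 0 0 0 -0.3; 0 0 0 0 0 0 -0.5; 0 0 0 0 0 0 -0.5; 0 0 0 0 0 0 -0.5", squeeze=20)

```text
time: 11.8
tool_pos: [479.2, -166.6, 21.1]
tool_rot: [0.589, 0.39, 0.59, -0.391]
force: [-0.5, 0.1, -0.7]
finger_gap: 0.749
```

Request:
apply_moves(increments="-0.5 0 0 0 0 0 -0.5; -1 0 0 0 0 0 -0.5; -1.5 0 0 0 0 0 -0.5; -2 0 0 0 0 0 -0.5; -2 0 0 0 0 0 -0.5; -2 0 0 0 0 0 -0.5; -2 0 0 0 0 0 -0.5; -2 0 0 0 0 0 -0.5; -1 0 0 0 0 0 -0.5; 0 0 0 0 0 0 -0.5")

```text
time: 12.63
tool_pos: [480.8, -167.2, 164.2]
tool_rot: [0.591, 0.391, 0.588, -0.39]
force: [-0.0, -0.1, -0.0]
finger_gap: 0.75
```

Run:
```python
from h import *
s=ctrl.read_state();print(s['time'],s['tool_pos'],s['force'],s['finger_gap'])
h=np.array([479.6,-169.1]);y=np.radians(22.95);ex=np.array([np.cos(y),np.sin(y)]);ey=np.array([-np.sin(y),np.cos(y)])
for n,(u,v) in(('top',(323,187)),('side',(320,220))):
    d=get(n);save(cv2.resize(d['pixels'][v-50:v+50,u-65:u+65],None,fx=6,fy=6,interpolation=cv2.INTER_CUBIC),'fin_%s.png'%n)
    P=np.array([ray(d,c[0],45)[0] for c in caps(d)]);print(n,[(c[2].round(0),c[3]) for c in caps(d)],np.c_[(P-h)@ex,(P-h)@ey].round(1).tolist())
save(d['pixels'],'fin_side_full.png')
```

```text
12.6333 [ 480.76401041 -167.21515104  164.18725948] [-0.01933405 -0.14031117 -0.04378342] 0.7504950698594139
top [(array([444., -84.,  58.]), np.float64(68.25579798286503))] [[1.3, 91.0]]
side [(array([439., -87.,  57.]), np.float64(63.500419637911364)), (array([ 512., -254.,   56.]), np.float64(67.09105082520068))] [[1.3, 90.5], [0.8, -92.2]]
```

View pics/fin_side.png

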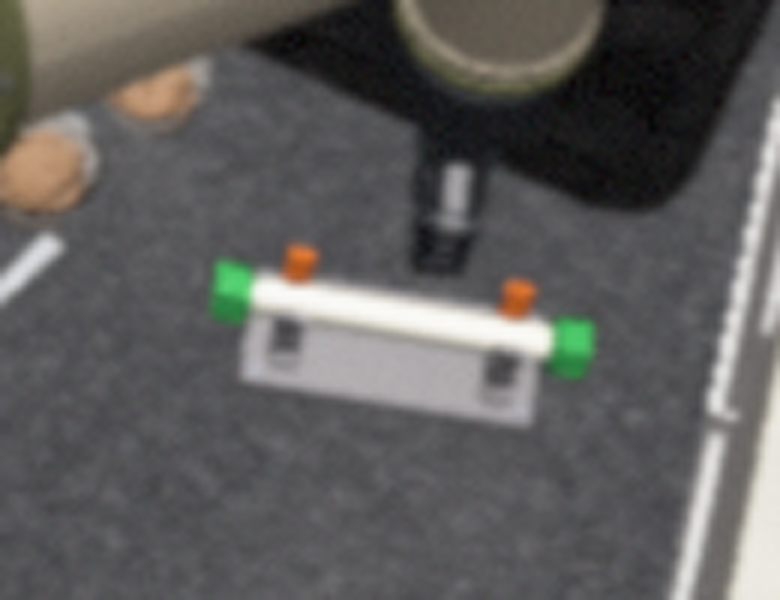

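View pics/fin_side_full.png

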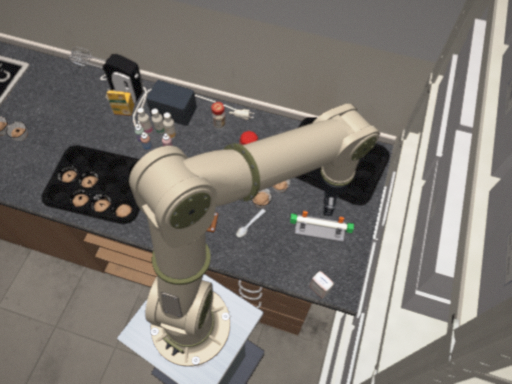

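The side view shows the rod seated level in both clips with the orange jaws behind it at crop (301,262) and (518,298). The spoon, muffins and other things look unmoved. I'll compare the jaws with their starting pixels, since they were closed then, and check the bystanders.

Run:
```python
from h import *
d=load('side');i0=cv2.cvtColor(cv2.imread('pics/side0.png'),cv2.COLOR_BGR2RGB);i1=d['pixels']
for nm,im in(('start',i0),('now',i1)):
    px=im.astype(int);m=((px[...,0]-px[...,1]>50)&(px[...,0]-px[...,2]>60)).astype(np.uint8);m[:195]=0;m[:,:290]=0
    nn,l,st,c=cv2.connectedComponentsWithStats(m)
    for i in range(1,nn):
        if st[i,4]>4:
            vs,us=np.nonzero(l==i);w=(px[...,0]-px[...,2])[vs,us];top=vs<=vs.min()+2
            print(nm,st[i],c[i].round(2),'top-3-row mean u',us[top].mean().round(2))
a=np.hstack([cv2.resize(x[200:240,290:356],None,fx=6,fy=6,interpolation=cv2.INTER_CUBIC) for x in(i0,i1)]);save(a,'cmp.png')
df=np.abs(i0.astype(int)-i1).max(2)
for nm,(u,v) in dict(muf1=(261,197),muf2=(280,182),spoon=(250,223),salt=(321,281),timer=(249,140),jar=(218,112)).items(): print(nm,df[v-6:v+7,u-6:u+7].mean().round(1))
```

```text
start [302 211   6   7  32] [304.38 213.91] top-3-row mean u 304.86
start [338 217   6   7  33] [340.52 219.82] top-3-row mean u 341.0
now [302 211   6   6  26] [304.54 213.38] top-3-row mean u 304.86
now [338 217   6   6  29] [340.76 219.41] top-3-row mean u 341.0
muf1 15.3
muf2 46.3
spoon 5.5
salt 5.2
timer 40.8
jar 5.9
```

View pics/cmp.png

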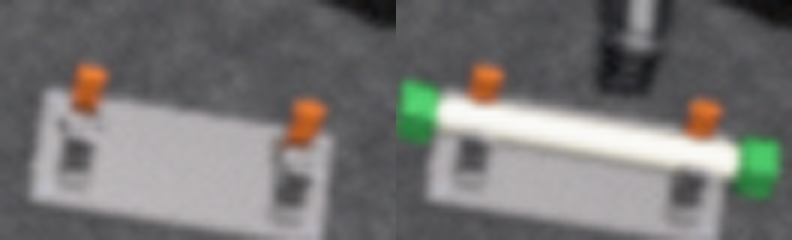

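Both jaw tops are on their starting pixels (rows 211 and 217), so the jaws are closed. The differences at muffin_2, muffin_1 and the timer are where the arm covers or shades them. Handing in.

Run:
```python
from h import *
s=ctrl.read_state();print(s['time'],s['force'].round(1),s['finger_gap'])
print(ctrl.sign_off())
```

```text
12.7333 [-0.2 -0.1  0.4] 0.7525870106733666
the job is handed in; nothing more can be done
None
```

The rolling pin is home in both fork clips of the grey holder, released, with both orange jaws closed over it. I handed the job in at 12.7 s. The brown look-alike was left alone.

- **Seating:** Pushing in, the force rose, reversed as the jaws snapped over, then reached 25 N on the slot floor. Afterwards the caps were level and centred within about 1 mm, with the rod axis about 43–45 mm up against 45 mm for home.
- **Jaws:** Both jaw tops are back on the pixels where they stood at the start, closed.
- **Release:** The gripper is open, 140 mm above the seat, with about 0 N on the wrist.
- **Reported height was wrong:** The tool stood about 30 mm higher than its reported height, according to depth images. A first close, done as a test, shut on air above the pin. I then worked from the depth images.
- **Bystanders:** The spoon, salt box and jar look unchanged from the start. In the last picture the arm partly covered the muffins and the timer, so I could not compare those fully. The arm only passed well above the muffins and never went near the timer.

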